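# Press a jar's cork home and ease the sprung press arm back up

## Robot

A 6-joint arm with a two-finger parallel gripper is mounted at the origin on the work surface. World frame = base frame: x ahead of the robot, y to its left, z up, the work surface at z = 0. Lengths are in mm, angles in rad, forces in N, time in s.
With the tool pointing down it reaches from about 350 to 950 mm from the base axis. Payload 17.4 kg.
Tool frame: the origin (TCP) lies midway between the tips of the shut fingers; the grasp point (between the pads) lies 19 mm behind it; z points along the fingers, y is the line along which they close (so a half turn about z gives the same grasp; the last joint's range is limited). The gripper opens to 93 mm and grips with 3 to 60 N. Pads are 15 mm wide; open, the fingers measure 128 mm over their backs; the gripper's body (75 mm by 188 mm) begins 65 mm behind the grasp point.
Start: joints at [-1.214, 0.116, 1.442, -0, 1.584, -0.038], TCP at [259.612, -623.084, 218.646] pointing down, gripper open.
Joint ranges: [-2.83, 2.83], [-0.83, 2.19], [0.07, 2.5], [-1.14, 4.28], [0.01, 3], [-2.97, 2.97]. Speed limits (rad/s): [1.89, 1.89, 2.22, 3.14, 3.14, 3.14].

## Interface

Orientations are given as [roll, pitch, yaw] about the fixed x, y, z axes, in that order (R = Rz(yaw) Ry(pitch) Rx(roll)).
In Python, from cell import arm, cams gives the robot as it stands.
- The arm moves only by the tool carry_out, never from a script. Its argument "series" is a list of rows, each an object of numbers: "dx", "dy", "dz": the shift along the tool's x, y, z in cm; "spin": the turn about the tool's z in degrees; "jaw": the finger opening in cm, from 0 to 9.3. A call has 1 to 12 rows; each row shifts and turns the commanded pose from where the row before left it, along the tool's axes as they then stand; what a row does not reach is not made up. A row lasts 1/12 s, in which the tool goes at most 41.7 mm and 7.16 degrees, less where a joint would pass 70% of its speed; a pose out of reach is approached as far as the arm can. A call is refused whole if a number of a shift passes 4.17 or a number of a turn 7.16, either way. A call with a gripper value outside its range is refused whole. The fingers move at their own pace and stop on an object; "newtons" is the grip in N (left out, the last holds). Time passes only in rows, so rows that do not move let the fingers close. It gives the time, the measured TCP pose, the force, the opening and the grip force at its end, in the units of the state.
- arm.get_state(): the state, without advancing time (a new reading comes with each control period).
- cams.camera(name): name is "scene" or "top"; returns the picture (420x560x3 uint8, red, green, blue); there is no depth.
- cams.camera_info(name): a dict with "mtx" (3x3 intrinsics, pixels), "rvec" (rotation vector, rad) and "tvec" (3), from world to camera coordinates, as OpenCV has them. Camera axes: x right, y down, z forward; pixel columns grow to the right and rows downward; lengths in mm; the calibration is good to about 2 mm. A picture is of the moment at which its call begins. camera_info takes no time and is no camera call.
- arm.hand_in(): hands the job in; it is judged then, once.
The state is a dict: "time": time; "joint_positions": joint angles; "qvel": joint speeds; "joint_torque": joint torques, N m; "eef_pos": TCP position; "ee_rot": TCP orientation; "contact_force": force on the tool from outside, world axes, zero at the start; "ft_torque": the same for the moment, N m; "gripper_width": finger opening in mm; "grip_force": force on a finger pad.
Only numpy, scipy, OpenCV 4.12 (cv2) and the standard library are available. Lean on these libraries where they do the work, as an engineer would, in place of code of your own. Each camera call takes 0.05 s, during which the arm holds its last target. There are 200 camera calls.

## Task

Stand the brown terracotta jar, its cork still sticking out, upright in the middle of the round cork pad of the green press, pull the press's red handle down to push the cork fully home, then let the spring-loaded arm rise slowly under control all the way back to its raised stop instead of letting it snap up. Leave the jar standing on the pad, and leave the blue jar and the other pots where they are.

Things in the scene. Friction and masses are not known exactly. Their poses are not given: they have to be found in the camera images.
- jar: reddish-brown terracotta jar, round, 54 mm in diameter and 60 mm tall up to its 38 mm wide mouth (its straight side runs from 8 to 46 mm above the foot), 0.15 to 0.3 kg with its cork; origin at the centre of its underside, z up. A 28 mm cork sticks about 20 mm out of the mouth. It starts on the table to the left or right of the press, swapping places with the blue jar.
- cork_top (a point): centre of the top face of the brown jar's cork: 79 to 82 mm above the jar's underside at the start, 70 mm when the cork is home
- cork (a joint): how far the brown jar's cork has been pushed in (m): at most 0.003 at the start, 0.012 is fully home; friction of about 8 N holds it wherever it is
- press: the green press, bolted to the table: base plate 130 mm wide, 12 mm thick, from 60 mm in front of the pad centre to 215 mm behind it. Origin on the table under the pad centre; x points from pad to hinge (away from the robot), y along the axle, z up. Its arm is a 144 mm wide steel frame: two rails 124 mm apart inside and a cross plate (36 mm front to back) with a rubber ram 170 mm from the hinge.
- pad (a point): centre of the top of the press's round cork pad, 84 mm in diameter, 16 mm above the table; axes as the press's
- hinge (a point): middle of the hinge axle, 170 mm behind the pad centre (press x) and 105 mm above the table, between two green cheeks about 130 mm high; the axle runs along the press's y
- handle (a point): middle of the red handle, a round bar 20 mm thick across the arm's free end, 124 mm long between the rails, 250 mm from the hinge; between bar and cross plate are 52 mm of open space, so it can be pinched from above. At arm angle q it is 250*cos(q) mm in front of the hinge (towards the robot) and 250*sin(q) mm above it: 338 mm above the table when up, 105 mm when down.
- press_arm (a joint): angle of the arm above level (rad): 1.2 raised against its stop, as at the start; with the jar on the pad the ram meets its cork at about 0.07 and has it home at 0; lower stop -0.03. The spring always lifts: pulling takes about 2 N at the handle when raised, 7 N when level, plus 6 N to move the cork. Let go when down, it snaps up at about 4 rad/s; raised over two seconds or more is gentle.
- blue_jar: blue jar of the same shape, its cork already home (70 mm tall in all), a bystander; origin at the centre of its underside
- bowl: terracotta bowl, 130 mm wide and 55 mm tall, a bystander; origin at the centre of its underside
- cup: white cup, 76 mm wide and 85 mm tall, a bystander; origin at the centre of its underside
- mould: round plaster form, 80 mm wide and 55 mm tall, a bystander; origin at the centre of its underside

How it is judged:
By the outcome, as a careful person would: the job done as asked, in the order asked, and still so for the second after the job is handed in, with the robot touching nothing.
It also fails if it takes over 72 s, if anything falls off the work surface, if the arm or the gripper's body presses on something with over 40 N, if the wrist force passes 120 N, or if a joint passes its speed limit or range.

## Working session

There is one attempt and no reset: what is moved stays moved. The work goes in short steps, Python scripts to look and compute and a tool call to move; the robot and the scene stay as the last step left them, time stands still between calls to the robot, and variables do not carry over. Pictures are saved under pics/ and viewed, at most 10 in all, crops included, and the job is handed in when it is done.

Besides the shell and the picture viewer there is one more tool, called after "Request:" as name(argument=value, ...) on one line, values as JSON. carry_out: Moves the arm, as the interface text tells. Its arguments: {"type":"object","properties":{"series":{"type":"array"},"newtons":{"type":"number"}},"required":["series"]}

```bash
mkdir -p pics; python3 - <<'E'
from cell import arm,cams
import cv2
for n in("scene","top"):
    cv2.imwrite(f"pics/{n}0.png",cams.camera(n)[:,:,::-1]); i=cams.camera_info(n); print(n,i)
print(arm.get_state())
E
```

```text
scene {'mtx': array([[518.80301695,   0.        , 272.63675715],
       [  0.        , 518.80301695, 205.79096906],
       [  0.        ,   0.        ,   1.        ]]), 'rvec': array([ 1.8701464 ,  1.50502498, -0.65121677]), 'tvec': array([ -71.74125425, -248.19462136, 1803.25352556])}
top {'mtx': array([[451.69216812,   0.        , 281.96963438],
       [  0.        , 451.69216812, 214.63081036],
       [  0.        ,   0.        ,   1.        ]]), 'rvec': array([ 2.16083656, -2.12755666,  0.1910975 ]), 'tvec': array([ -58.56577148,  501.54467971, 1413.18306108])}
{'time': 0.1, 'joint_positions': array([-1.21378970e+00,  1.16426561e-01,  1.44216326e+00, -8.63197534e-06,
        1.58401360e+00, -3.78036503e-02]), 'qvel': array([ 7.67845989e-04, -7.23691078e-05, -1.60409658e-03,  3.54463984e-04,
        8.69008382e-05,  1.12090153e-03]), 'joint_torque': array([ 1.93467487e-03, -7.22889733e+01, -6.23865223e+01,  7.81837176e-02,
        2.26939312e-02, -8.06855246e-05]), 'eef_pos': array([ 259.55287301, -622.91239598,  218.0085969 ]), 'ee_rot': array([-3.14058229e+00, -2.95761755e-05,  3.94810155e-01]), 'contact_force': array([ 0.15615859, -0.01004431,  0.63764406]), 'ft_torque': array([ 0.07356995, -0.02696285,  0.04496277]), 'grip_force': 0.0, 'gripper_width': 93.07275229218206}
```

View pics/scene0.png

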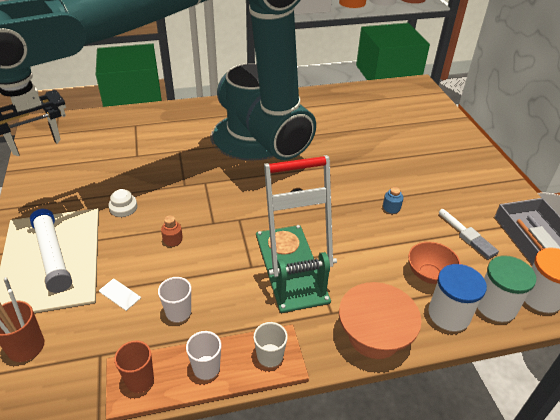

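View pics/top0.png

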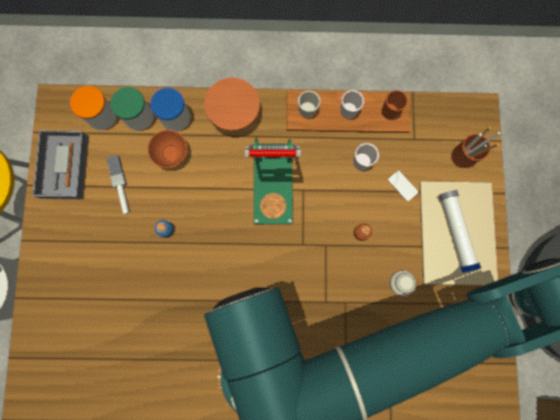

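The scene view shows the brown jar at about (172,232), the press pad at (285,242) and the handle at (299,164). In the top view, the brown jar is at (363,231), the pad at (273,205) and the handle at (273,152). The white mould is at (403,283) and the cup at (366,156).

```bash
cat >h.py <<'E'
import numpy as np,cv2
from cell import arm,cams
def cam(n):
    i=cams.camera_info(n); return i["mtx"],cv2.Rodrigues(i["rvec"])[0],np.array(i["tvec"])
def onz(n,uv,z):
    K,R,t=cam(n); d=R.T@np.linalg.inv(K)@[*uv,1]; c=-R.T@t
    return c+d*(z-c[2])/d[2]
def proj(n,p):
    i=cams.camera_info(n); return cv2.projectPoints(np.float64(p).reshape(-1,1,3),i["rvec"],i["tvec"],i["mtx"],None)[0][:,0]
E
python3 - <<'E'
from h import *
t=cv2.imread("pics/top0.png"); s=cv2.imread("pics/scene0.png")
def crop(im,u,v,w=20,h=20): return cv2.resize(im[v-h:v+h,u-w:u+w],(400,300) if 0 else (w*2*10,h*2*10)[:2],interpolation=cv2.INTER_NEAREST)
a=np.hstack([crop(t,363,231,20,14),crop(s,172,232,20,14)]);b=np.hstack([crop(t,273,205,20,15),crop(s,285,242,20,15)])
cv2.imwrite("pics/crop.png",np.vstack([a,b]))
for n,uv,z in[("top",(363,231),40),("scene",(170,221),80),("top",(273,205),16),("scene",(284,242),16),("top",(273,152),338),("top",(247,154),338),("top",(299,154),338),("scene",(299,164),338),("top",(403,283),55),("top",(366,156),85),("top",(164,229),40)]: print(n,uv,onz(n,uv,z).round(1))
E
```

```text
top (363, 231) [ 453.7 -311.9   40. ]
scene (170, 221) [ 464.8 -308.8   80. ]
top (273, 205) [538.1 -21.2  16. ]
scene (284, 242) [541.1 -17.6  16. ]
top (273, 152) [619.2 -20.6 338. ]
top (247, 154) [612.5  47.1 338. ]
top (299, 154) [615.1 -88.6 338. ]
scene (299, 164) [618.8 -12.8 338. ]
top (403, 283) [ 290. -432.   55.]
top (366, 156) [ 689.8 -316.3   85. ]
top (164, 229) [449.8 325.   40. ]
```

View pics/crop.png

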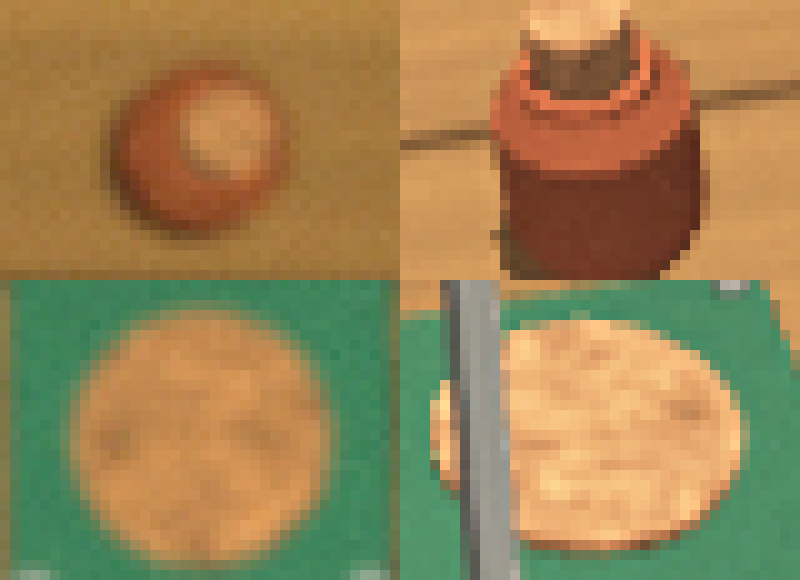

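The enlarged crop gives these centres: the cork top in the top view at (365.1,229.5), the pad in the top view at (272.7,205.2), and the pad in the scene view at (283.3,241.5). The jar stands upright with its cork out.

```bash
python3 - <<'E'
from h import *
print(onz("top",(365.1,229.5),80.5),onz("top",(272.7,205.2),16),onz("scene",(283.3,241.5),16))
t=cv2.imread("pics/top0.png"); s=cv2.imread("pics/scene0.png")
for n,im,box in(("top",t,(230,130,320,240)),("scene",s,(250,140,350,190))):
    x0,y0,x1,y1=box; h=cv2.cvtColor(im[y0:y1,x0:x1],cv2.COLOR_BGR2HSV)
    m=((h[...,0]<5)|(h[...,0]>174))&(h[...,1]>180)&(h[...,2]>100)
    p=np.argwhere(m)[:,::-1]+[x0,y0]; r=cv2.minAreaRect(np.float32(p)); 
    vx,vy,cx,cy=cv2.fitLine(np.float32(p),cv2.DIST_L2,0,.01,.01).ravel(); L=max(r[1])/2
    a,b=[onz(n,(r[0][0]+k*L*vx,r[0][1]+k*L*vy),338) for k in(-1,1)]
    print(n,len(p),r,a,b,(a+b)/2,np.degrees(np.arctan2(-(b-a)[0],(b-a)[1])))
h=cv2.cvtColor(t,cv2.COLOR_BGR2HSV); m=(h[...,0]>60)&(h[...,0]<90)&(h[...,1]>90)
L,R=[],[]
for v in range(195,222):
    u=np.flatnonzero(m[v,245:302])+245; L.append(onz("top",(u[0]-.5,v),12)); R.append(onz("top",(u[-1]+.5,v),12))
for E in(L,R): E=np.array(E); f=np.polyfit(E[:,0],E[:,1],1); print("edge",np.degrees(np.arctan(f[0])),np.polyval(f,538))
# jar silhouette fit both views
from scipy.optimize import minimize
prof=[(27,8),(27,46),(19,60),(14,60),(14,80.5),(25,0)]
a=np.linspace(0,6.28,40)
for n,im,c in(("top",t,(363,231)),("scene",s,(172,230))):
    h=cv2.cvtColor(im,cv2.COLOR_BGR2HSV); 
    x0,y0=c[0]-16,c[1]-20
    m=((h[...,0]<9)|(h[...,0]>172))&(h[...,1]>130); m=m[y0:y0+40,x0:x0+32]
    p=np.argwhere(m)[:,::-1]+[x0,y0]; print(n,p.min(0),p.max(0))
    for xy in((455,-315),(460,-313),(463,-310)):
        q=proj(n,[[xy[0]+r*np.cos(k),xy[1]+r*np.sin(k),z] for r,z in prof if r!=14 for k in a]); print(xy,q.min(0).round(1),q.max(0).round(1))
E
```

```text
[ 453.28850418 -310.61703294   80.5       ] [537.38950219 -20.24141412  16.        ] [538.92895318 -18.97563745  16.        ]
top 304 ((272.5, 153.0), (6.0, 45.0), 90.0) [615.50006527  39.33077487 338.        ] [617.4697917  -78.12259445 338.        ] [616.48492848 -19.39590979 338.        ] -179.03922353302298
scene 488 ((297.51025390625, 164.07931518554688), (9.1819429397583, 55.82749557495117), 82.64761352539062) [619.45996964 -77.83439326 338.        ] [617.28048271  47.07106735 338.        ] [618.37022618 -15.38166295 338.        ] 0.9996579060520482
edge 6.2599082204837435 39.13343832789251
edge -5.332056818915541 -81.2258366258219
top [357 236] [357 236]
(455, -315) [353.8 222. ] [372.7 240. ]
(460, -313) [353.2 220.5] [372.1 238.5]
(463, -310) [352.3 219.5] [371.1 237.6]
scene [162 224] [181 245]
(455, -315) [158.6 219.3] [180.5 246.7]
(460, -313) [159.5 220.5] [181.4 247.9]
(463, -310) [160.7 221.1] [182.6 248.5]
```

Request:
carry_out(series=[{"spin": 5.65,"jaw": 9.3},{"spin": 5.65},{"spin": 5.65},{"spin": 5.65},{"dx": 1.95,"dy": -3.12},{"dx": 1.95,"dy": -3.12},{"dx": 1.95,"dy": -3.12},{"dx": 1.95,"dy": -3.12},{"dx": 1.95,"dy": -3.12},{"dx": 1.95,"dy": -3.12},{"dx": 1.95,"dy": -3.12},{"dx": 1.95,"dy": -3.12}], newtons=25)

```text
schema error: expected keys dx, dy, dz, spin, jaw
```

Request:
carry_out(series=[{"dx": 0,"dy": 0,"dz": 0,"spin": 5.65,"jaw": 9.3},{"dx": 0,"dy": 0,"dz": 0,"spin": 5.65,"jaw": 9.3},{"dx": 0,"dy": 0,"dz": 0,"spin": 5.65,"jaw": 9.3},{"dx": 0,"dy": 0,"dz": 0,"spin": 5.65,"jaw": 9.3},{"dx": 1.95,"dy": -3.12,"dz": 0,"spin": 0,"jaw": 9.3},{"dx": 1.95,"dy": -3.12,"dz": 0,"spin": 0,"jaw": 9.3},{"dx": 1.95,"dy": -3.12,"dz": 0,"spin": 0,"jaw": 9.3},{"dx": 1.95,"dy": -3.12,"dz": 0,"spin": 0,"jaw": 9.3},{"dx": 1.95,"dy": -3.12,"dz": 0,"spin": 0,"jaw": 9.3},{"dx": 1.95,"dy": -3.12,"dz": 0,"spin": 0,"jaw": 9.3},{"dx": 1.95,"dy": -3.12,"dz": 0,"spin": 0,"jaw": 9.3},{"dx": 1.95,"dy": -3.12,"dz": 0,"spin": 0,"jaw": 9.3}], newtons=25)

```text
time: 1.1
eef_pos: [416.0, -371.7, 218.4]
ee_rot: [-3.141, 0.0, 0.0]
contact_force: [0.9, -0.1, -0.1]
gripper_width: 93.0
grip_force: 0.0
```

Request:
carry_out(series=[{"dx": 1.95,"dy": -3.1,"dz": 0,"spin": 0,"jaw": 9.3},{"dx": 1.95,"dy": -3.1,"dz": 0,"spin": 0,"jaw": 9.3},{"dx": 0,"dy": 0,"dz": 3.3,"spin": 0,"jaw": 9.3},{"dx": 0,"dy": 0,"dz": 3.3,"spin": 0,"jaw": 9.3},{"dx": 0,"dy": 0,"dz": 3.3,"spin": 0,"jaw": 9.3},{"dx": 0,"dy": 0,"dz": 3.3,"spin": 0,"jaw": 9.3},{"dx": 0,"dy": 0,"dz": 3.3,"spin": 0,"jaw": 9.3},{"dx": 0,"dy": 0,"dz": 2,"spin": 0,"jaw": 9.3},{"dx": 0,"dy": 0,"dz": 1,"spin": 0,"jaw": 9.3},{"dx": 0,"dy": 0,"dz": 0,"spin": 0,"jaw": 9.3},{"dx": 0,"dy": 0,"dz": 0,"spin": 0,"jaw": 9.3}], newtons=25)

```text
time: 2.02
eef_pos: [454.7, -311.6, 24.3]
ee_rot: [3.142, -0.0, 0.0]
contact_force: [0.6, 0.6, 0.8]
gripper_width: 93.1
grip_force: 0.0
```

```bash
python3 - <<'E'
from h import *
s=cams.camera("scene")[:,:,::-1];t=cams.camera("top")[:,:,::-1]
cv2.imwrite("pics/g.png",np.hstack([cv2.resize(s[180:260,130:220],(400,356)),cv2.resize(t[190:280,310:400],(356,356))]))
print(arm.get_state()["eef_pos"])
E
```

```text
[ 455.25776681 -312.00208594   25.46083592]
```

View pics/g.png

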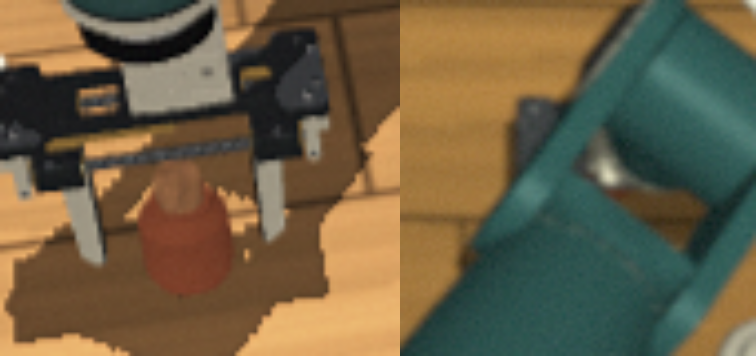

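The fingers straddle the jar, which sits midway between them with its cork clear of the palm. I'll go down and grip.

Request:
carry_out(series=[{"dx": 0,"dy": 0,"dz": 0.7,"spin": 0,"jaw": 9.3},{"dx": 0,"dy": 0,"dz": 0.6,"spin": 0,"jaw": 9.3},{"dx": 0,"dy": 0,"dz": 0,"spin": 0,"jaw": 7.5},{"dx": 0,"dy": 0,"dz": 0,"spin": 0,"jaw": 6.5},{"dx": 0,"dy": 0,"dz": 0,"spin": 0,"jaw": 6},{"dx": 0,"dy": 0,"dz": 0,"spin": 0,"jaw": 5.6},{"dx": 0,"dy": 0,"dz": 0,"spin": 0,"jaw": 4.5},{"dx": 0,"dy": 0,"dz": 0,"spin": 0,"jaw": 4.5},{"dx": 0,"dy": 0,"dz": 0,"spin": 0,"jaw": 4.5},{"dx": 0,"dy": 0,"dz": 0,"spin": 0,"jaw": 4.5},{"dx": 0,"dy": 0,"dz": 0,"spin": 0,"jaw": 4.5},{"dx": 0,"dy": 0,"dz": 0,"spin": 0,"jaw": 4.5}], newtons=25)

```text
time: 3.12
eef_pos: [454.6, -311.4, 10.8]
ee_rot: [-3.142, -0.0, 0.0]
contact_force: [-0.7, 2.5, 0.9]
gripper_width: 53.5
grip_force: 25.0
```

Request:
carry_out(series=[{"dx": 0,"dy": 0,"dz": -1,"spin": 0,"jaw": 4.5},{"dx": 0,"dy": 0,"dz": -2,"spin": 0,"jaw": 4.5},{"dx": 0,"dy": 0,"dz": -3,"spin": 0,"jaw": 4.5},{"dx": 0,"dy": 0,"dz": -1.5,"spin": 0,"jaw": 4.5},{"dx": 0.4,"dy": -1.4,"dz": 0,"spin": 0,"jaw": 4.5},{"dx": 0.8,"dy": -2.8,"dz": 0,"spin": 0,"jaw": 4.5},{"dx": 0.8,"dy": -2.8,"dz": 0,"spin": 0,"jaw": 4.5},{"dx": 0.8,"dy": -2.8,"dz": 0,"spin": 0,"jaw": 4.5},{"dx": 0.8,"dy": -2.8,"dz": 0,"spin": 0,"jaw": 4.5},{"dx": 0.8,"dy": -2.8,"dz": 0,"spin": 0,"jaw": 4.5},{"dx": 0.8,"dy": -2.8,"dz": 0,"spin": 0,"jaw": 4.5},{"dx": 0.8,"dy": -2.8,"dz": 0,"spin": 0,"jaw": 4.5}])

```text
time: 4.12
eef_pos: [514.1, -99.2, 84.9]
ee_rot: [-3.141, 0.001, 0.0]
contact_force: [1.3, -0.9, -1.4]
gripper_width: 53.3
grip_force: 25.0
```

Request:
carry_out(series=[{"dx": 0.8,"dy": -2.8,"dz": 0,"spin": 0,"jaw": 4.5},{"dx": 0.8,"dy": -2.6,"dz": 0,"spin": 0,"jaw": 4.5},{"dx": 0.3,"dy": -1,"dz": 0,"spin": 0,"jaw": 4.5},{"dx": 0.2,"dy": -0.6,"dz": 0,"spin": 0,"jaw": 4.5},{"dx": 0,"dy": 0,"dz": 0,"spin": 0,"jaw": 4.5},{"dx": 0,"dy": 0,"dz": 0,"spin": 0,"jaw": 4.5}])

```text
time: 4.62
eef_pos: [535.0, -31.7, 85.3]
ee_rot: [3.141, 0.001, 0.001]
contact_force: [-0.3, -0.4, -0.8]
gripper_width: 52.9
grip_force: 25.0
```

```bash
python3 - <<'E'
from h import *
s=cams.camera("scene")[:,:,::-1];t=cams.camera("top")[:,:,::-1]
cv2.imwrite("pics/p.png",np.hstack([cv2.resize(s[140:320,200:380],(400,400)),cv2.resize(t[120:260,200:340],(400,400))]))
S=arm.get_state();print(S["eef_pos"],S["gripper_width"])
E
```

```text
[535.10841062 -32.26408117  85.47126504] 53.68696460308099
```

View pics/p.png

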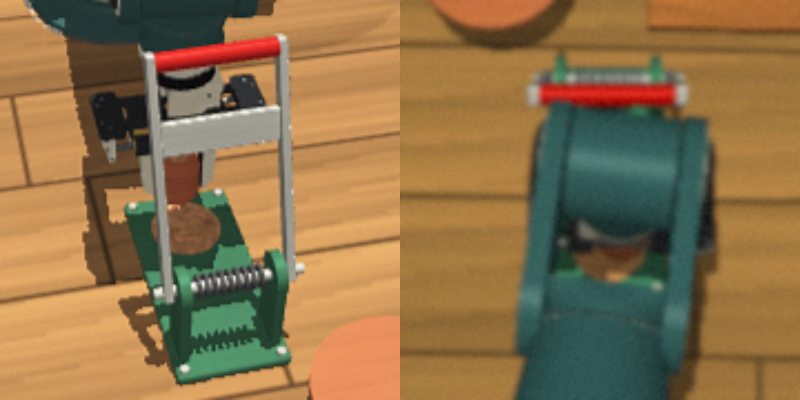

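The jar hangs just short of the pad in x and y. In the top view the wrist's far edge, near pixel (277,158), is close to the handle bar at v≈153, so I'll check that clearance before moving further.

```bash
python3 - <<'E'
from h import *
K,R,t=cam("top");print(-R.T@t)
for z in(200,250,300,350,400,450,500): print(z,[onz("top",(278,v),z)[0].round(0) for v in(157,178.6,200)])
E
```

```text
[ 267.80157645  -29.5016647  1476.30462537]
200 [np.float64(647.0), np.float64(582.0), np.float64(519.0)]
250 [np.float64(632.0), np.float64(570.0), np.float64(509.0)]
300 [np.float64(617.0), np.float64(557.0), np.float64(499.0)]
350 [np.float64(602.0), np.float64(545.0), np.float64(489.0)]
400 [np.float64(588.0), np.float64(533.0), np.float64(480.0)]
450 [np.float64(573.0), np.float64(521.0), np.float64(470.0)]
500 [np.float64(558.0), np.float64(508.0), np.float64(460.0)]
```

Request:
carry_out(series=[{"dx": 0.15,"dy": -0.65,"dz": 0,"spin": 0,"jaw": 4.5},{"dx": 0.1,"dy": -0.6,"dz": 0,"spin": 0,"jaw": 4.5},{"dx": 0,"dy": 0,"dz": 1.5,"spin": 0,"jaw": 4.5},{"dx": 0,"dy": 0,"dz": 1.5,"spin": 0,"jaw": 4.5},{"dx": 0,"dy": 0,"dz": 1,"spin": 0,"jaw": 4.5},{"dx": 0,"dy": 0,"dz": 1,"spin": 0,"jaw": 4.5},{"dx": 0,"dy": 0,"dz": 0,"spin": 0,"jaw": 4.5},{"dx": 0,"dy": 0,"dz": 0,"spin": 0,"jaw": 4.5}])

```text
time: 5.38
eef_pos: [537.8, -18.8, 35.5]
ee_rot: [-3.141, 0.001, 0.0]
contact_force: [-0.0, 0.5, -0.9]
gripper_width: 53.3
grip_force: 25.0
```

Next I'll lower the jar the last 8 mm.

Request:
carry_out(series=[{"dx": 0,"dy": 0.05,"dz": 0.3,"spin": 0,"jaw": 4.5},{"dx": 0,"dy": 0,"dz": 0.2,"spin": 0,"jaw": 4.5},{"dx": 0,"dy": 0,"dz": 0.15,"spin": 0,"jaw": 4.5},{"dx": 0,"dy": 0,"dz": 0.1,"spin": 0,"jaw": 4.5},{"dx": 0,"dy": 0,"dz": 0.1,"spin": 0,"jaw": 4.5},{"dx": 0,"dy": 0,"dz": 0,"spin": 0,"jaw": 4.5},{"dx": 0,"dy": 0,"dz": 0,"spin": 0,"jaw": 4.5}])

```text
time: 5.97
eef_pos: [537.9, -19.4, 27.2]
ee_rot: [-3.142, 0.0, 0.0]
contact_force: [-0.4, -0.7, -2.4]
gripper_width: 53.5
grip_force: 25.0
```

Request:
carry_out(series=[{"dx": 0,"dy": 0,"dz": 0.05,"spin": 0,"jaw": 4.5},{"dx": 0,"dy": 0,"dz": 0,"spin": 0,"jaw": 4.5},{"dx": 0,"dy": 0,"dz": 0,"spin": 0,"jaw": 4.5},{"dx": 0,"dy": 0,"dz": 0,"spin": 0,"jaw": 4.5}])

```text
time: 6.3
eef_pos: [538.0, -19.4, 26.8]
ee_rot: [3.142, -0.0, 0.0]
contact_force: [-0.2, -0.6, -0.4]
gripper_width: 53.7
grip_force: 25.0
```

Request:
carry_out(series=[{"dx": 0,"dy": 0,"dz": 0.05,"spin": 0,"jaw": 4.5},{"dx": 0,"dy": 0,"dz": 0,"spin": 0,"jaw": 4.5},{"dx": 0,"dy": 0,"dz": 0,"spin": 0,"jaw": 4.5},{"dx": 0,"dy": 0,"dz": 0,"spin": 0,"jaw": 4.5}])

```text
time: 6.63
eef_pos: [538.0, -19.4, 26.8]
ee_rot: [-3.142, -0.0, 0.0]
contact_force: [-2.8, 1.0, 6.4]
gripper_width: 53.3
grip_force: 25.0
```

Request:
carry_out(series=[{"dx": 0,"dy": 0,"dz": 0,"spin": 0,"jaw": 5.8},{"dx": 0,"dy": 0,"dz": 0,"spin": 0,"jaw": 6.5},{"dx": 0,"dy": 0,"dz": 0,"spin": 0,"jaw": 7.5},{"dx": 0,"dy": 0,"dz": 0,"spin": 0,"jaw": 8.5},{"dx": 0,"dy": 0,"dz": 0,"spin": 0,"jaw": 9.3},{"dx": 0,"dy": 0,"dz": 0,"spin": 0,"jaw": 9.3},{"dx": 0,"dy": 0,"dz": 0,"spin": 0,"jaw": 9.3},{"dx": 0,"dy": 0,"dz": -1,"spin": 0,"jaw": 9.3},{"dx": 0,"dy": 0,"dz": -2,"spin": 0,"jaw": 9.3},{"dx": 0,"dy": 0,"dz": -3,"spin": 0,"jaw": 9.3},{"dx": 0,"dy": 0,"dz": -3.5,"spin": 0,"jaw": 9.3},{"dx": 0,"dy": 0,"dz": -3.5,"spin": 0,"jaw": 9.3}])

```text
time: 7.63
eef_pos: [537.4, -19.3, 158.2]
ee_rot: [-3.142, 0.0, 0.0]
contact_force: [0.6, -0.3, -0.4]
gripper_width: 92.8
grip_force: 0.0
```

Request:
carry_out(series=[{"dx": 0,"dy": 0,"dz": -3.5,"spin": 0,"jaw": 9.3},{"dx": -1,"dy": 0,"dz": -3.5,"spin": 0,"jaw": 9.3},{"dx": -1,"dy": 0,"dz": -3.5,"spin": 0,"jaw": 9.3},{"dx": -1,"dy": 0,"dz": -3.5,"spin": 0,"jaw": 9.3},{"dx": -1,"dy": 0,"dz": -3.5,"spin": 0,"jaw": 9.3},{"dx": 0,"dy": 0,"dz": -3,"spin": 0,"jaw": 9.3},{"dx": 0,"dy": 0,"dz": -3,"spin": 0,"jaw": 9.3},{"dx": 0,"dy": 0,"dz": -2,"spin": 0,"jaw": 9.3},{"dx": 0,"dy": 0,"dz": 0,"spin": 0,"jaw": 9.3}])

```text
time: 8.38
eef_pos: [497.7, -19.4, 416.6]
ee_rot: [3.141, -0.006, 0.0]
contact_force: [-0.3, -0.3, 0.7]
gripper_width: 93.1
grip_force: 0.0
```

```bash
python3 - <<'E'
from h import *
s=cams.camera("scene")[:,:,::-1];t=cams.camera("top")[:,:,::-1]
cv2.imwrite("pics/q.png",np.hstack([cv2.resize(s[140:320,200:380],(400,400)),cv2.resize(s[200:270,250:320],(400,400),interpolation=cv2.INTER_NEAREST)]))
S=arm.get_state();print(S["eef_pos"],S["joint_positions"])
E
```

```text
[497.7653865  -19.36928828 411.9470436 ] [-9.01065994e-02 -2.51804371e-01  1.48034684e+00  1.99103333e-06
  1.91178570e+00  1.48032511e+00]
```

View pics/q.png

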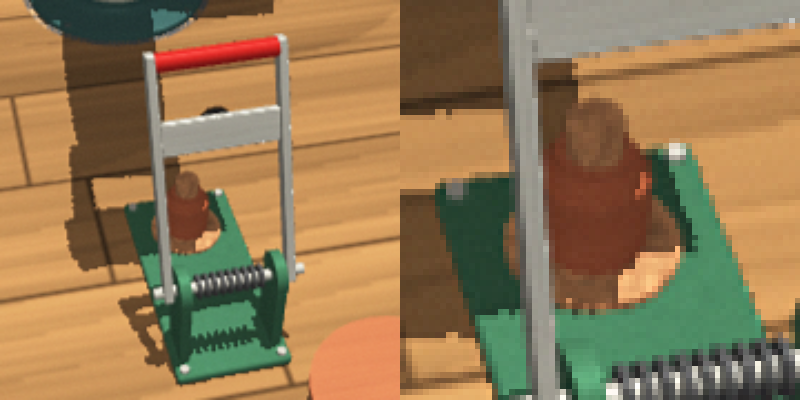

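The jar stands upright on the pad, near its middle. The cork centre is at crop u≈597 and the pad centre at ≈595, and the cork is still proud. Next I'll turn the tool 90° to pinch the handle.

Request:
carry_out(series=[{"dx": 0,"dy": 0,"dz": 0,"spin": -7,"jaw": 5},{"dx": 0,"dy": 0,"dz": 0,"spin": -7,"jaw": 5},{"dx": 0,"dy": 0,"dz": 0,"spin": -7,"jaw": 5},{"dx": 0,"dy": 0,"dz": 0,"spin": -7,"jaw": 5},{"dx": 0,"dy": 0,"dz": 0,"spin": -7,"jaw": 5},{"dx": 0,"dy": 0,"dz": 0,"spin": -7,"jaw": 5},{"dx": 0,"dy": 0,"dz": 0,"spin": -7,"jaw": 5},{"dx": 0,"dy": 0,"dz": 0,"spin": -7,"jaw": 5},{"dx": 0,"dy": 0,"dz": 0,"spin": -7,"jaw": 5},{"dx": 0,"dy": 0,"dz": 0,"spin": -7,"jaw": 5},{"dx": 0,"dy": 0,"dz": 0,"spin": -7,"jaw": 5},{"dx": 0,"dy": 0,"dz": 0,"spin": -7,"jaw": 5}])

```text
time: 9.48
eef_pos: [497.6, -19.4, 409.8]
ee_rot: [-3.14, 0.0, 1.472]
contact_force: [-0.1, 1.0, -0.3]
gripper_width: 50.2
grip_force: 0.0
```

Request:
carry_out(series=[{"dx": 0,"dy": 0,"dz": 0,"spin": -7,"jaw": 5},{"dx": 0,"dy": 2,"dz": 0,"spin": 0,"jaw": 5},{"dx": 0,"dy": 2,"dz": 0,"spin": 0,"jaw": 5},{"dx": 0.1,"dy": 2,"dz": 0,"spin": 0,"jaw": 5},{"dx": 0,"dy": 2,"dz": 0,"spin": 0,"jaw": 5},{"dx": 0,"dy": 2,"dz": 0,"spin": 0,"jaw": 5},{"dx": 0,"dy": 1.9,"dz": 0,"spin": 0,"jaw": 5},{"dx": 0,"dy": 0,"dz": 0,"spin": 0,"jaw": 5},{"dx": 0,"dy": 0,"dz": 0,"spin": 0,"jaw": 5},{"dx": 0,"dy": 0,"dz": 0,"spin": 0,"jaw": 5}])

```text
time: 10.32
eef_pos: [616.3, -16.3, 410.5]
ee_rot: [-3.14, -0.0, 1.589]
contact_force: [-0.1, -0.7, 0.1]
gripper_width: 50.0
grip_force: 0.0
```

```bash
python3 - <<'E'
from h import *
s=cams.camera("scene")[:,:,::-1]
cv2.imwrite("pics/r.png",cv2.resize(s[60:240,210:390],(600,600)))
S=arm.get_state();print(S["eef_pos"],S["ee_rot"],S["joint_positions"],S["gripper_width"])
E
```

```text
[616.13648252 -16.25481372 411.03114521] [-3.14127679e+00 -2.18367457e-05  1.58862700e+00] [-6.77574971e-02  2.53626325e-03  1.25113723e+00 -5.52047601e-06
  1.88823573e+00 -8.55898981e-02] 50.14844887116166
```

View pics/r.png

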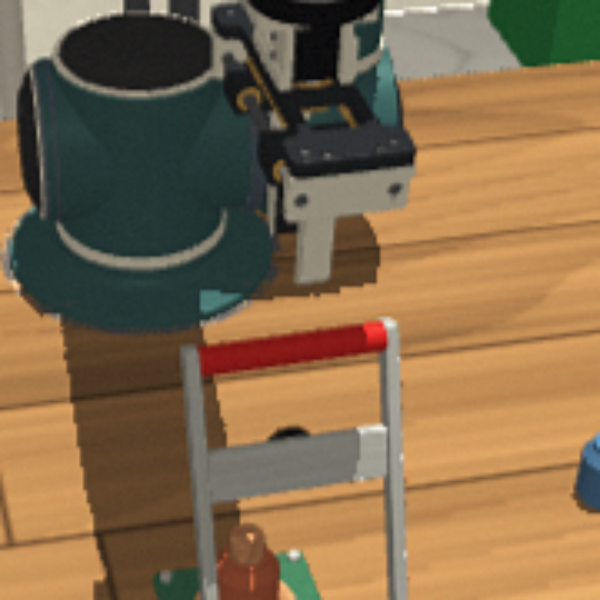

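The gripper is over the red bar with its fingers in front of and behind it, and the path down is clear.

Request:
carry_out(series=[{"dx": -0.1,"dy": 0.1,"dz": 2,"spin": 0,"jaw": 5},{"dx": 0,"dy": 0,"dz": 2,"spin": 0,"jaw": 5},{"dx": 0,"dy": 0,"dz": 1.5,"spin": 0,"jaw": 5},{"dx": 0,"dy": 0,"dz": 1.5,"spin": 0,"jaw": 5},{"dx": 0,"dy": 0,"dz": 1.2,"spin": 0,"jaw": 5},{"dx": 0,"dy": 0,"dz": 1,"spin": 0,"jaw": 5},{"dx": 0,"dy": 0,"dz": 0,"spin": 0,"jaw": 5},{"dx": 0,"dy": 0,"dz": 0,"spin": 0,"jaw": 5},{"dx": 0,"dy": 0,"dz": 0,"spin": 0,"jaw": 4},{"dx": 0,"dy": 0,"dz": 0,"spin": 0,"jaw": 3}], newtons=10)

```text
time: 11.2
eef_pos: [618.0, -17.3, 320.2]
ee_rot: [3.14, 0.0, 1.589]
contact_force: [0.6, 0.2, -0.1]
gripper_width: 41.1
grip_force: 0.0
```

Request:
carry_out(series=[{"dx": 0,"dy": 0,"dz": 0,"spin": 0,"jaw": 2.5},{"dx": 0,"dy": 0,"dz": 0,"spin": 0,"jaw": 2.2},{"dx": 0,"dy": 0,"dz": 0,"spin": 0,"jaw": 1.5},{"dx": 0,"dy": 0,"dz": 0,"spin": 0,"jaw": 1.5},{"dx": 0,"dy": 0,"dz": 0,"spin": 0,"jaw": 1.5},{"dx": 0,"dy": 0,"dz": 0,"spin": 0,"jaw": 1.5}], newtons=10)

```text
time: 11.7
eef_pos: [617.5, -17.3, 319.5]
ee_rot: [-3.141, 0.0, 1.589]
contact_force: [-5.5, 0.0, 1.9]
gripper_width: 19.5
grip_force: 10.0
```

```bash
cat >traj.py <<'E'
import numpy as np,sys,json
q0,q1,n=float(sys.argv[1]),float(sys.argv[2]),int(sys.argv[3])
s=np.linspace(0,1,n+1); q=q0+(q1-q0)*(.5*s+.5*(3*s**2-2*s**3))
p=np.round(np.c_[-25*np.cos(q),-25*np.sin(q)],2); d=np.diff(p,axis=0)
for i in range(0,n,12): print([(round(a,2),round(b,2)) for a,b in d[i:i+12]],"q",q[min(i+12,n)].round(3))
E
python3 traj.py 1.2 0.1 36; python3 traj.py 0 1.2 48
```

```text
[(np.float64(-0.38), np.float64(0.15)), (np.float64(-0.44), np.float64(0.18)), (np.float64(-0.48), np.float64(0.22)), (np.float64(-0.53), np.float64(0.25)), (np.float64(-0.57), np.float64(0.28)), (np.float64(-0.6), np.float64(0.32)), (np.float64(-0.62), np.float64(0.36)), (np.float64(-0.65), np.float64(0.39)), (np.float64(-0.67), np.float64(0.44)), (np.float64(-0.67), np.float64(0.47)), (np.float64(-0.69), np.float64(0.51)), (np.float64(-0.68), np.float64(0.56))] q 0.874
[(np.float64(-0.68), np.float64(0.59)), (np.float64(-0.67), np.float64(0.62)), (np.float64(-0.66), np.float64(0.67)), (np.float64(-0.64), np.float64(0.69)), (np.float64(-0.62), np.float64(0.72)), (np.float64(-0.59), np.float64(0.75)), (np.float64(-0.56), np.float64(0.77)), (np.float64(-0.54), np.float64(0.79)), (np.float64(-0.49), np.float64(0.8)), (np.float64(-0.46), np.float64(0.81)), (np.float64(-0.43), np.float64(0.82)), (np.float64(-0.39), np.float64(0.81))] q 0.426
[(np.float64(-0.35), np.float64(0.81)), (np.float64(-0.31), np.float64(0.79)), (np.float64(-0.27), np.float64(0.78)), (np.float64(-0.24), np.float64
[... 1521 characters left out ...]
(0.53), np.float64(-0.52)), (np.float64(0.55), np.float64(-0.5)), (np.float64(0.54), np.float64(-0.47)), (np.float64(0.55), np.float64(-0.45)), (np.float64(0.55), np.float64(-0.42)), (np.float64(0.55), np.float64(-0.4))] q 0.956
[(np.float64(0.53), np.float64(-0.37)), (np.float64(0.54), np.float64(-0.34)), (np.float64(0.52), np.float64(-0.32)), (np.float64(0.5), np.float64(-0.29)), (np.float64(0.49), np.float64(-0.27)), (np.float64(0.47), np.float64(-0.25)), (np.float64(0.45), np.float64(-0.23)), (np.float64(0.43), np.float64(-0.2)), (np.float64(0.4), np.float64(-0.18)), (np.float64(0.37), np.float64(-0.16)), (np.float64(0.34), np.float64(-0.14)), (np.float64(0.31), np.float64(-0.12))] q 1.2
```

Request:
carry_out(series=[{"dx": 0,"dy": -0.38,"dz": 0.15,"spin": 0,"jaw": 1.5},{"dx": 0,"dy": -0.44,"dz": 0.18,"spin": 0,"jaw": 1.5},{"dx": 0,"dy": -0.48,"dz": 0.22,"spin": 0,"jaw": 1.5},{"dx": 0,"dy": -0.53,"dz": 0.25,"spin": 0,"jaw": 1.5},{"dx": 0,"dy": -0.57,"dz": 0.28,"spin": 0,"jaw": 1.5},{"dx": 0,"dy": -0.6,"dz": 0.32,"spin": 0,"jaw": 1.5},{"dx": 0,"dy": -0.62,"dz": 0.36,"spin": 0,"jaw": 1.5},{"dx": 0,"dy": -0.65,"dz": 0.39,"spin": 0,"jaw": 1.5},{"dx": 0,"dy": -0.67,"dz": 0.44,"spin": 0,"jaw": 1.5},{"dx": 0,"dy": -0.67,"dz": 0.47,"spin": 0,"jaw": 1.5},{"dx": 0,"dy": -0.69,"dz": 0.51,"spin": 0,"jaw": 1.5},{"dx": 0,"dy": -0.68,"dz": 0.56,"spin": 0,"jaw": 1.5}], newtons=30)

```text
time: 12.7
eef_pos: [547.4, -18.4, 277.4]
ee_rot: [3.141, -0.0, 1.589]
contact_force: [6.3, 2.5, 1.0]
gripper_width: 19.2
grip_force: 30.0
```

Request:
carry_out(series=[{"dx": 0,"dy": -0.68,"dz": 0.59,"spin": 0,"jaw": 1.5},{"dx": 0,"dy": -0.67,"dz": 0.62,"spin": 0,"jaw": 1.5},{"dx": 0,"dy": -0.66,"dz": 0.67,"spin": 0,"jaw": 1.5},{"dx": 0,"dy": -0.64,"dz": 0.69,"spin": 0,"jaw": 1.5},{"dx": 0,"dy": -0.62,"dz": 0.72,"spin": 0,"jaw": 1.5},{"dx": 0,"dy": -0.59,"dz": 0.75,"spin": 0,"jaw": 1.5},{"dx": 0,"dy": -0.56,"dz": 0.77,"spin": 0,"jaw": 1.5},{"dx": 0,"dy": -0.54,"dz": 0.79,"spin": 0,"jaw": 1.5},{"dx": 0,"dy": -0.49,"dz": 0.8,"spin": 0,"jaw": 1.5},{"dx": 0,"dy": -0.46,"dz": 0.81,"spin": 0,"jaw": 1.5},{"dx": 0,"dy": -0.43,"dz": 0.82,"spin": 0,"jaw": 1.5},{"dx": 0,"dy": -0.39,"dz": 0.81,"spin": 0,"jaw": 1.5}])

```text
time: 13.7
eef_pos: [480.5, -19.6, 189.0]
ee_rot: [3.14, -0.0, 1.589]
contact_force: [6.2, 3.5, 3.6]
gripper_width: 19.1
grip_force: 30.0
```

Request:
carry_out(series=[{"dx": 0,"dy": -0.35,"dz": 0.81,"spin": 0,"jaw": 1.5},{"dx": 0,"dy": -0.31,"dz": 0.79,"spin": 0,"jaw": 1.5},{"dx": 0,"dy": -0.27,"dz": 0.78,"spin": 0,"jaw": 1.5},{"dx": 0,"dy": -0.24,"dz": 0.76,"spin": 0,"jaw": 1.5},{"dx": 0,"dy": -0.21,"dz": 0.73,"spin": 0,"jaw": 1.5},{"dx": 0,"dy": -0.18,"dz": 0.7,"spin": 0,"jaw": 1.5},{"dx": 0,"dy": -0.15,"dz": 0.66,"spin": 0,"jaw": 1.5},{"dx": 0,"dy": -0.12,"dz": 0.62,"spin": 0,"jaw": 1.5},{"dx": 0,"dy": -0.09,"dz": 0.58,"spin": 0,"jaw": 1.5},{"dx": 0,"dy": -0.08,"dz": 0.52,"spin": 0,"jaw": 1.5},{"dx": 0,"dy": -0.06,"dz": 0.47,"spin": 0,"jaw": 1.5},{"dx": 0,"dy": -0.05,"dz": 0.41,"spin": 0,"jaw": 1.5}])

```text
time: 14.7
eef_pos: [459.2, -20.0, 110.9]
ee_rot: [3.141, -0.0, 1.589]
contact_force: [1.2, 4.5, 7.1]
gripper_width: 19.4
grip_force: 30.0
```

Request:
carry_out(series=[{"dx": 0,"dy": -0.03,"dz": 0.3,"spin": 0,"jaw": 1.5},{"dx": 0,"dy": -0.03,"dz": 0.3,"spin": 0,"jaw": 1.5},{"dx": 0,"dy": -0.03,"dz": 0.3,"spin": 0,"jaw": 1.5},{"dx": 0,"dy": -0.02,"dz": 0.3,"spin": 0,"jaw": 1.5},{"dx": 0,"dy": -0.01,"dz": 0.3,"spin": 0,"jaw": 1.5},{"dx": 0,"dy": 0,"dz": 0.3,"spin": 0,"jaw": 1.5},{"dx": 0,"dy": 0,"dz": 0.2,"spin": 0,"jaw": 1.5},{"dx": 0,"dy": 0,"dz": 0.1,"spin": 0,"jaw": 1.5},{"dx": 0,"dy": 0,"dz": 0,"spin": 0,"jaw": 1.5},{"dx": 0,"dy": 0,"dz": 0,"spin": 0,"jaw": 1.5}])

```text
time: 15.53
eef_pos: [457.7, -20.0, 90.2]
ee_rot: [-3.141, -0.0, 1.589]
contact_force: [-2.7, 3.1, 9.6]
gripper_width: 18.8
grip_force: 30.0
```

Request:
carry_out(series=[{"dx": 0,"dy": 0,"dz": 0.1,"spin": 0,"jaw": 1.5},{"dx": 0,"dy": 0,"dz": 0.1,"spin": 0,"jaw": 1.5},{"dx": 0,"dy": 0,"dz": 0.1,"spin": 0,"jaw": 1.5},{"dx": 0,"dy": 0,"dz": 0,"spin": 0,"jaw": 1.5},{"dx": 0,"dy": 0,"dz": 0,"spin": 0,"jaw": 1.5}])

```text
time: 15.95
eef_pos: [457.6, -20.0, 87.2]
ee_rot: [-3.14, -0.0, 1.589]
contact_force: [-4.3, 3.8, 10.7]
gripper_width: 19.4
grip_force: 30.0
```

Request:
carry_out(series=[{"dx": 0,"dy": 0,"dz": 0.1,"spin": 0,"jaw": 1.5},{"dx": 0,"dy": 0,"dz": 0.05,"spin": 0,"jaw": 1.5},{"dx": 0,"dy": 0,"dz": 0,"spin": 0,"jaw": 1.5},{"dx": 0,"dy": 0,"dz": 0,"spin": 0,"jaw": 1.5}])

```text
time: 16.28
eef_pos: [457.6, -20.0, 85.7]
ee_rot: [-3.14, -0.0, 1.589]
contact_force: [-4.1, 3.5, 10.3]
gripper_width: 19.2
grip_force: 30.0
```

Request:
carry_out(series=[{"dx": 0,"dy": 0,"dz": 0.1,"spin": 0,"jaw": 1.5},{"dx": 0,"dy": 0,"dz": 0.05,"spin": 0,"jaw": 1.5},{"dx": 0,"dy": 0,"dz": 0,"spin": 0,"jaw": 1.5},{"dx": 0,"dy": 0,"dz": 0,"spin": 0,"jaw": 1.5}])

```text
time: 16.62
eef_pos: [457.6, -20.0, 84.3]
ee_rot: [-3.14, -0.0, 1.589]
contact_force: [-5.4, 3.5, 11.5]
gripper_width: 18.9
grip_force: 30.0
```

Request:
carry_out(series=[{"dx": 0,"dy": 0,"dz": 0.1,"spin": 0,"jaw": 1.5},{"dx": 0,"dy": 0,"dz": 0,"spin": 0,"jaw": 1.5},{"dx": 0,"dy": 0,"dz": 0,"spin": 0,"jaw": 1.5}])

```text
time: 16.87
eef_pos: [457.5, -20.0, 83.2]
ee_rot: [-3.14, -0.0, 1.589]
contact_force: [-5.8, 3.0, 10.3]
gripper_width: 19.5
grip_force: 30.0
```

Request:
carry_out(series=[{"dx": 0,"dy": 0,"dz": 0.1,"spin": 0,"jaw": 1.5},{"dx": 0,"dy": 0,"dz": 0,"spin": 0,"jaw": 1.5},{"dx": 0,"dy": 0,"dz": 0,"spin": 0,"jaw": 1.5}])

```text
time: 17.12
eef_pos: [457.5, -20.0, 82.2]
ee_rot: [-3.14, -0.0, 1.589]
contact_force: [-6.5, 3.9, 11.2]
gripper_width: 19.0
grip_force: 30.0
```

Request:
carry_out(series=[{"dx": 0,"dy": 0,"dz": 0.1,"spin": 0,"jaw": 1.5},{"dx": 0,"dy": 0,"dz": 0,"spin": 0,"jaw": 1.5},{"dx": 0,"dy": 0,"dz": 0,"spin": 0,"jaw": 1.5}])

```text
time: 17.37
eef_pos: [457.5, -20.0, 81.2]
ee_rot: [-3.14, -0.0, 1.589]
contact_force: [-5.1, 3.8, 12.7]
gripper_width: 19.6
grip_force: 30.0
```

```bash
python3 - <<'E'
from h import *
s=cams.camera("scene")[:,:,::-1]
cv2.imwrite("pics/d.png",cv2.resize(s[170:300,210:350],(800,743))[:600])
S=arm.get_state();print(S["eef_pos"],S["contact_force"])
E
```

```text
[457.54487173 -20.02793239  81.24739349] [-5.63237738  3.72341918 11.43908253]
```

View pics/d.png

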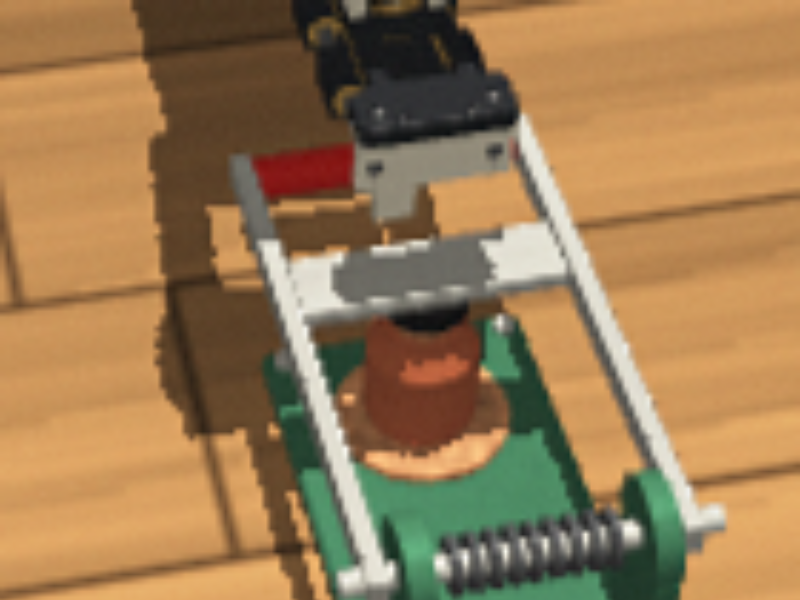

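The arm is near level with the ram on the cork. The visible part of the red bar is centred near scene pixel (262.5,199.8). I'll use that to estimate the true bar height.

```bash
python3 - <<'E'
from h import *
s=cams.camera("scene")[:,:,::-1]; h=cv2.cvtColor(s,cv2.COLOR_BGR2HSV)
def bar(u):
    c=h[185:215,u]; m=((c[:,0]<6)|(c[:,0]>172))&(c[:,1]>150); v=np.flatnonzero(m)+185; return v.min(),v.max(),v.mean()
for u in(258,262,266): print(u,bar(u))
for q in(.05,.02,0,-.02,-.03):
    P=proj("scene",[[708-250*np.cos(q),y,105+250*np.sin(q)] for y in range(-85,50,5)]); o=np.argsort(P[:,0]); print(q,[np.interp(u,P[o,0],P[o,1]).round(1) for u in(258,262,266)])
P=proj("scene",[[536.5+a,-19.7,z] for a,z in((-61,16),(0,16),(0,86),(0,79))]);print(P)
E
```

```text
258 (np.int64(197), np.int64(203), np.float64(200.0))
262 (np.int64(197), np.int64(203), np.float64(200.0))
266 (np.int64(196), np.int64(202), np.float64(199.0))
0.05 [np.float64(196.6), np.float64(196.0), np.float64(195.5)]
0.02 [np.float64(198.6), np.float64(198.1), np.float64(197.5)]
0 [np.float64(200.0), np.float64(199.4), np.float64(198.9)]
-0.02 [np.float64(201.4), np.float64(200.9), np.float64(200.3)]
-0.03 [np.float64(202.1), np.float64(201.6), np.float64(201.0)]
[[277.69440832 225.4676832 ]
 [282.8281325  240.90513876]
 [283.5884916  222.244709  ]
 [283.51009369 224.16871928]]
```

Request:
carry_out(series=[{"dx": 0,"dy": 0,"dz": 0,"spin": 0,"jaw": 1.5},{"dx": 0,"dy": 0,"dz": 0,"spin": 0,"jaw": 1.5},{"dx": 0,"dy": 0,"dz": 0.1,"spin": 0,"jaw": 1.5},{"dx": 0,"dy": 0,"dz": 0.1,"spin": 0,"jaw": 1.5},{"dx": 0,"dy": 0,"dz": 0,"spin": 0,"jaw": 1.5},{"dx": 0,"dy": 0,"dz": 0,"spin": 0,"jaw": 1.5}], newtons=60)

```text
time: 17.97
eef_pos: [457.6, -20.0, 80.3]
ee_rot: [-3.14, -0.0, 1.589]
contact_force: [-13.3, 4.0, 24.0]
gripper_width: 19.0
grip_force: 60.0
```

Request:
carry_out(series=[{"dx": 0,"dy": 0,"dz": 0.05,"spin": 0,"jaw": 1.5},{"dx": 0,"dy": 0,"dz": 0,"spin": 0,"jaw": 1.5},{"dx": 0,"dy": 0,"dz": 0,"spin": 0,"jaw": 1.5},{"dx": 0,"dy": 0,"dz": 0,"spin": 0,"jaw": 1.5}])

```text
time: 18.3
eef_pos: [457.6, -20.0, 80.2]
ee_rot: [-3.141, -0.0, 1.589]
contact_force: [-16.0, 3.5, 29.3]
gripper_width: 18.7
grip_force: 60.0
```

```bash
python3 - <<'E'
from h import *
s=cams.camera("scene")[:,:,::-1]; h=cv2.cvtColor(s,cv2.COLOR_BGR2HSV)
for u in(258,262,266):
    c=h[185:215,u]; m=((c[:,0]<6)|(c[:,0]>172))&(c[:,1]>150); v=np.flatnonzero(m)+185; print(u,v.min(),v.max())
E
```

```text
258 197 204
262 197 203
266 196 203
```

The force climbs sharply (29 N) with no further travel, so the cork is home. Next comes the slow, controlled rise.

Request:
carry_out(series=[{"dx": 0,"dy": 0.0,"dz": -0.25,"spin": 0,"jaw": 1.5},{"dx": 0,"dy": 0.01,"dz": -0.4,"spin": 0,"jaw": 1.5},{"dx": 0,"dy": 0.01,"dz": -0.41,"spin": 0,"jaw": 1.5},{"dx": 0,"dy": 0.03,"dz": -0.43,"spin": 0,"jaw": 1.5},{"dx": 0,"dy": 0.03,"dz": -0.47,"spin": 0,"jaw": 1.5},{"dx": 0,"dy": 0.05,"dz": -0.51,"spin": 0,"jaw": 1.5},{"dx": 0,"dy": 0.06,"dz": -0.55,"spin": 0,"jaw": 1.5},{"dx": 0,"dy": 0.07,"dz": -0.6,"spin": 0,"jaw": 1.5},{"dx": 0,"dy": 0.09,"dz": -0.6,"spin": 0,"jaw": 1.5},{"dx": 0,"dy": 0.11,"dz": -0.6,"spin": 0,"jaw": 1.5},{"dx": 0,"dy": 0.13,"dz": -0.62,"spin": 0,"jaw": 1.5},{"dx": 0,"dy": 0.15,"dz": -0.63,"spin": 0,"jaw": 1.5}])

```text
time: 19.35
eef_pos: [464.0, -20.0, 138.9]
ee_rot: [-3.136, -0.0, 1.588]
contact_force: [-15.6, 3.2, 5.5]
gripper_width: 18.6
grip_force: 60.0
```

Request:
carry_out(series=[{"dx": 0,"dy": 0.12,"dz": -0.67,"spin": 0,"jaw": 1.5},{"dx": 0,"dy": 0.14,"dz": -0.69,"spin": 0,"jaw": 1.5},{"dx": 0,"dy": 0.22,"dz": -0.69,"spin": 0,"jaw": 1.5},{"dx": 0,"dy": 0.24,"dz": -0.7,"spin": 0,"jaw": 1.5},{"dx": 0,"dy": 0.27,"dz": -0.7,"spin": 0,"jaw": 1.5},{"dx": 0,"dy": 0.29,"dz": -0.69,"spin": 0,"jaw": 1.5},{"dx": 0,"dy": 0.32,"dz": -0.68,"spin": 0,"jaw": 1.5},{"dx": 0,"dy": 0.34,"dz": -0.69,"spin": 0,"jaw": 1.5},{"dx": 0,"dy": 0.36,"dz": -0.68,"spin": 0,"jaw": 1.5},{"dx": 0,"dy": 0.39,"dz": -0.67,"spin": 0,"jaw": 1.5},{"dx": 0,"dy": 0.41,"dz": -0.66,"spin": 0,"jaw": 1.5},{"dx": 0,"dy": 0.43,"dz": -0.66,"spin": 0,"jaw": 1.5}])

```text
time: 20.35
eef_pos: [498.5, -19.3, 222.3]
ee_rot: [-3.135, -0.0, 1.588]
contact_force: [-36.4, 4.7, 23.4]
gripper_width: 18.7
grip_force: 60.0
```

Request:
carry_out(series=[{"dx": 0,"dy": 0.45,"dz": -0.63,"spin": 0,"jaw": 1.5},{"dx": 0,"dy": 0.47,"dz": -0.63,"spin": 0,"jaw": 1.5},{"dx": 0,"dy": 0.48,"dz": -0.6,"spin": 0,"jaw": 1.5},{"dx": 0,"dy": 0.51,"dz": -0.59,"spin": 0,"jaw": 1.5},{"dx": 0,"dy": 0.51,"dz": -0.56,"spin": 0,"jaw": 1.5},{"dx": 0,"dy": 0.53,"dz": -0.54,"spin": 0,"jaw": 1.5},{"dx": 0,"dy": 0.53,"dz": -0.52,"spin": 0,"jaw": 1.5},{"dx": 0,"dy": 0.55,"dz": -0.5,"spin": 0,"jaw": 1.5},{"dx": 0,"dy": 0.54,"dz": -0.47,"spin": 0,"jaw": 1.5},{"dx": 0,"dy": 0.55,"dz": -0.45,"spin": 0,"jaw": 1.5},{"dx": 0,"dy": 0.55,"dz": -0.42,"spin": 0,"jaw": 1.5},{"dx": 0,"dy": 0.55,"dz": -0.4,"spin": 0,"jaw": 1.5}])

```text
time: 21.35
eef_pos: [562.0, -18.2, 288.5]
ee_rot: [3.141, 0.0, 1.589]
contact_force: [-27.1, 4.0, 35.3]
gripper_width: 19.0
grip_force: 60.0
```

Request:
carry_out(series=[{"dx": 0,"dy": 0.3,"dz": -0.4,"spin": 0,"jaw": 1.5},{"dx": 0,"dy": 0.4,"dz": -0.4,"spin": 0,"jaw": 1.5},{"dx": 0,"dy": 0.5,"dz": -0.34,"spin": 0,"jaw": 1.5},{"dx": 0,"dy": 0.5,"dz": -0.3,"spin": 0,"jaw": 1.5},{"dx": 0,"dy": 0.49,"dz": -0.27,"spin": 0,"jaw": 1.5},{"dx": 0,"dy": 0.47,"dz": -0.25,"spin": 0,"jaw": 1.5},{"dx": 0,"dy": 0.45,"dz": -0.23,"spin": 0,"jaw": 1.5},{"dx": 0,"dy": 0.43,"dz": -0.2,"spin": 0,"jaw": 1.5},{"dx": 0,"dy": 0.4,"dz": -0.18,"spin": 0,"jaw": 1.5},{"dx": 0,"dy": 0.37,"dz": -0.16,"spin": 0,"jaw": 1.5},{"dx": 0,"dy": 0,"dz": 0,"spin": 0,"jaw": 1.5},{"dx": 0,"dy": 0,"dz": 0,"spin": 0,"jaw": 1.5}], newtons=35)

```text
time: 22.35
eef_pos: [606.7, -17.6, 311.3]
ee_rot: [-3.141, 0.0, 1.589]
contact_force: [-0.6, -2.8, 0.2]
gripper_width: 18.7
grip_force: 35.0
```

Request:
carry_out(series=[{"dx": 0,"dy": 0.25,"dz": -0.1,"spin": 0,"jaw": 1.5},{"dx": 0,"dy": 0.25,"dz": -0.1,"spin": 0,"jaw": 1.5},{"dx": 0,"dy": 0.25,"dz": -0.1,"spin": 0,"jaw": 1.5},{"dx": 0,"dy": 0.15,"dz": -0.05,"spin": 0,"jaw": 1.5},{"dx": 0,"dy": 0,"dz": 0,"spin": 0,"jaw": 1.5},{"dx": 0,"dy": 0,"dz": 0,"spin": 0,"jaw": 1.5},{"dx": 0,"dy": 0,"dz": 0,"spin": 0,"jaw": 1.5}])

```text
time: 22.93
eef_pos: [615.5, -17.4, 315.1]
ee_rot: [3.141, 0.0, 1.588]
contact_force: [-0.9, -5.4, 1.6]
gripper_width: 18.9
grip_force: 35.0
```

Request:
carry_out(series=[{"dx": 0,"dy": 0.1,"dz": -0.03,"spin": 0,"jaw": 1.5},{"dx": 0,"dy": 0.1,"dz": -0.03,"spin": 0,"jaw": 1.5},{"dx": 0,"dy": 0,"dz": 0,"spin": 0,"jaw": 1.5},{"dx": 0,"dy": 0,"dz": 0,"spin": 0,"jaw": 1.5}])

```text
time: 23.27
eef_pos: [617.2, -17.4, 315.7]
ee_rot: [-3.141, 0.0, 1.588]
contact_force: [-4.3, -5.6, 2.4]
gripper_width: 19.0
grip_force: 35.0
```

Request:
carry_out(series=[{"dx": 0,"dy": 0.1,"dz": -0.03,"spin": 0,"jaw": 1.5},{"dx": 0,"dy": 0.1,"dz": -0.03,"spin": 0,"jaw": 1.5},{"dx": 0,"dy": 0,"dz": 0,"spin": 0,"jaw": 1.5},{"dx": 0,"dy": 0,"dz": 0,"spin": 0,"jaw": 1.5}])

```text
time: 23.6
eef_pos: [618.3, -17.4, 316.3]
ee_rot: [-3.138, 0.0, 1.588]
contact_force: [-15.4, -5.1, 4.4]
gripper_width: 19.2
grip_force: 35.0
```

The arm has met its stop, with force rising and no more travel. I'll ease off 1 mm, open and lift clear.

Request:
carry_out(series=[{"dx": 0,"dy": -0.1,"dz": 0,"spin": 0,"jaw": 1.5},{"dx": 0,"dy": 0,"dz": 0,"spin": 0,"jaw": 2.2},{"dx": 0,"dy": 0,"dz": 0,"spin": 0,"jaw": 3},{"dx": 0,"dy": 0,"dz": 0,"spin": 0,"jaw": 4},{"dx": 0,"dy": 0,"dz": 0,"spin": 0,"jaw": 5},{"dx": 0,"dy": 0,"dz": 0,"spin": 0,"jaw": 5},{"dx": 0,"dy": 0,"dz": -1,"spin": 0,"jaw": 5},{"dx": 0,"dy": 0,"dz": -2,"spin": 0,"jaw": 5},{"dx": 0,"dy": 0,"dz": -3,"spin": 0,"jaw": 5},{"dx": 0,"dy": 0,"dz": -3,"spin": 0,"jaw": 5},{"dx": 0,"dy": 0,"dz": -1,"spin": 0,"jaw": 5},{"dx": 0,"dy": 0,"dz": 0,"spin": 0,"jaw": 5}])

```text
time: 24.6
eef_pos: [618.8, -17.2, 419.9]
ee_rot: [3.137, 0.0, 1.589]
contact_force: [0.2, 0.3, -0.3]
gripper_width: 50.1
grip_force: 0.0
```

```bash
python3 - <<'E'
from h import *
s=cams.camera("scene")[:,:,::-1]
cv2.imwrite("pics/f.png",np.hstack([cv2.resize(s[60:320,150:410],(400,400)),cv2.resize(s[200:270,250:320],(400,400),interpolation=cv2.INTER_NEAREST)]))
S=arm.get_state();print(S["eef_pos"],S["contact_force"],S["time"])
for x in(534,538,542): 
  for z in(86,95): print(x,z,proj("scene",[[x+14*np.cos(a),-19.7+14*np.sin(a),z] for a in np.linspace(0,6.28,40)]).mean(0))
print(proj("scene",[[538,-19.7,338-0]]),proj("scene",[[617.4,y,338] for y in(-80,43)]))
E
```

```text
[618.71216587 -17.20788517 417.33924994] [-0.13915859 -0.47309967 -1.3684656 ] 24.65
534 86 [283.39419006 221.69882003]
534 95 [283.49480798 219.20584394]
538 86 [283.75498771 222.73923217]
538 95 [283.85743659 220.24557808]
542 86 [284.11732655 223.7840887 ]
542 95 [284.22162117 221.28977363]
[[286.98171011 143.2132919 ]] [[268.67184299 167.45666347]
 [323.39959878 160.50704583]]
```

View pics/f.png

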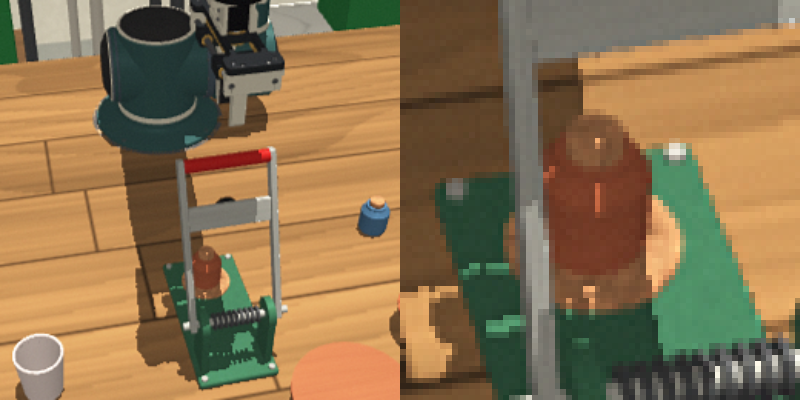

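The cork top dropped about 3 px (roughly 10 mm), which fits it being home. The jar stands centred on the pad, the press arm is at its raised stop and the gripper is clear.

```bash
python3 -c "
from cell import arm
print(arm.hand_in())"
```

```text
the job is handed in; nothing more can be done
None
```

I handed the job in at about 25 s: the brown jar stands in the middle of the pad with its cork pushed home, the press arm was raised slowly to its stop (about 5 s, gripped throughout), and the gripper is clear; no verdict came back.

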